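Counterweigh the ointment jar on the dispensary balance

TASK

A closed ointment jar is waiting on the dispensary balance. Without touching the jar, gently slip ring weights over the post of the empty pan, fully down, until the beam is as near level as these weights can bring it, and leave the balance free and at rest. The post is not at the pan's centre, so feel for it lightly and do not press hard on the balance or drop anything on it; weights you do not need must end up lying flat on the board or bench, and the other things on the bench stay where they are.

Things in the scene. Friction and masses are not known exactly. Their poses are not given: they have to be found in the camera images.
- balance: Grey two-pan counter balance fixed to the bench, base 150 x 360 x 53 mm high. Origin on the bench under the middle of the base; y runs along the beam: jar pan 130 mm to +y, weight pan 130 mm to -y. The pans stay horizontal and move only up and down, in opposite senses. A pointer and scale stand over the middle of the base, top 196 mm above the bench.
- beam (a joint): Tilt of the beam in rad: 0 is level (pointer at the long mark), positive = weight pan low; stops at -0.12 and +0.12. Starts at -0.12 (jar pan down, weight pan up). Between the stops each gram of difference between the pans tips it 0.00094 rad, and 0.1 rad moves a pan by 13 mm. The empty pans balance each other.
- pan_centre (a point): Centre of the top face of the weight pan, a flat rimless steel disc of diameter 112 mm, 125 mm above the bench when level (140 mm at the start); axes parallel to the balance's. The pan yields when pressed: from its upper stop it starts to sink under the jar's weight less 1.3 N, then 12 mm for each further newton; at its lower stop it is rigid.
- slot_inner (a point): Inner end of the slot in the weight pan's top face, 4 mm from pan_centre along +x. An upright steel post of diameter 10 mm with a flat top (edge rounded 1 mm), 45 mm above the face, is clamped in the slot on the x axis through pan_centre (y = 0), somewhere between 4 and 20 mm from pan_centre towards +x; where it stands is not measured and differs each time.
- jar_pan_centre (a point): Centre of the top face of the jar's pan, a like disc without a post. Leave alone.
- jar: Closed white plastic ointment jar, diameter 68 mm, 70 mm high, upright on its pan; origin at the centre of its underside. Its mass is not known: between 235 and 315 g. Leave alone.
- weight200: Plain steel ring weight of 200 g: a flat disc of outer diameter 49 mm, 16 mm high, with a straight bore of diameter 12.6 mm right through. Origin at the centre of its underside, z up. Starts lying flat on the wooden board.
- weight100: Plain steel ring weight of 100 g: a flat disc of outer diameter 36 mm, 16 mm high, with a straight bore of diameter 12.6 mm right through. Origin at the centre of its underside, z up. Starts lying flat on the wooden board.
- weight50: Plain steel ring weight of 50 g: a flat disc of outer diameter 27.5 mm, 16 mm high, with a straight bore of diameter 12.6 mm right through. Origin at the centre of its underside, z up. Starts lying flat on the wooden board.
- board: Flat wooden board fixed to the bench, 250 x 90 x 8 mm, origin at the centre of its underside, long side along its x axis. The three ring weights lie on it in a row along x, 80 mm apart, in any order (at x = -80, 0, +80 mm, within 10 mm of the centre line).
- pill_bottle: Amber bottle, diameter 52 mm, 85 mm high; bystander. Origin at the centre of its underside.
- carton: White medicine carton lying flat, 50 x 100 x 28 mm; bystander. Origin at the centre of its underside.
- cup: Steel cup, diameter 60 mm, 60 mm high; bystander. Origin at the centre of its underside.
Things that resemble listed ones, but are neither listed nor needed, are in the scene too. Leave any yellow look-alike of the weight200 alone.

How it is judged:
On the way:
1. a first ring weight is threaded on the post and down on the weight pan (((x of weight200 in the frame of pan_centre between 0.002 and 0.022 m and y of weight200 in the frame of pan_centre between -0.004 and 0.004 m and z of weight200 in the frame of pan_centre between -0.004 and 0.036 m and angle between weight200's own z axis and vertical below 0.1 rad) or (x of weight100 in the frame of pan_centre between 0.002 and 0.022 m and y of weight100 in the frame of pan_centre between -0.004 and 0.004 m and z of weight100 in the frame of pan_centre between -0.004 and 0.036 m and angle between weight100's own z axis and vertical below 0.1 rad) or (x of weight50 in the frame of pan_centre between 0.002 and 0.022 m and y of weight50 in the frame of pan_centre between -0.004 and 0.004 m and z of weight50 in the frame of pan_centre between -0.004 and 0.036 m and angle between weight50's own z axis and vertical below 0.1 rad))), for 0.2 s.
At the end, for the whole second after the job is handed in: The beam rests level within 0.03 rad (32 g); every weight used is threaded on the post and lies flat on the pan or on another threaded weight; every other weight lies flat on the board or bench; the jar stands upright on its pan within 25 mm of its centre; weights, jar and beam are at rest (value of joint beam between -0.03 and 0.03 rad and velocity of joint beam between -0.03 and 0.03 rad/s and ((x of weight200 in the frame of pan_centre between 0.002 and 0.022 m and y of weight200 in the frame of pan_centre between -0.004 and 0.004 m and z of weight200 in the frame of pan_centre between -0.004 and 0.036 m and angle between weight200's own z axis and vertical below 0.1 rad) or (x of weight100 in the frame of pan_centre between 0.002 and 0.022 m and y of weight100 in the frame of pan_centre between -0.004 and 0.004 m and z of weight100 in the frame of pan_centre between -0.004 and 0.036 m and angle between weight100's own z axis and vertical below 0.1 rad) or (x of weight50 in the frame of pan_centre between 0.002 and 0.022 m and y of weight50 in the frame of pan_centre between -0.004 and 0.004 m and z of weight50 in the frame of pan_centre between -0.004 and 0.036 m and angle between weight50's own z axis and vertical below 0.1 rad)) and ((x of weight200 in the frame of pan_centre between 0.002 and 0.022 m and y of weight200 in the frame of pan_centre between -0.004 and 0.004 m and z of weight200 in the frame of pan_centre between -0.004 and 0.036 m and angle between weight200's own z axis and vertical below 0.1 rad) or (height (world z) of weight200 below 0.02 m and angle between weight200's own z axis and vertical below 0.1 rad)) and ((x of weight100 in the frame of pan_centre between 0.002 and 0.022 m and y of weight100 in the frame of pan_centre between -0.004 and 0.004 m and z of weight100 in the frame of pan_centre between -0.004 and 0.036 m and angle between weight100's own z axis and vertical below 0.1 rad) or (height (world z) of weight100 below 0.02 m and angle between weight100's own z axis and vertical below 0.1 rad)) and ((x of weight50 in the frame of pan_centre between 0.002 and 0.022 m and y of weight50 in the frame of pan_centre between -0.004 and 0.004 m and z of weight50 in the frame of pan_centre between -0.004 and 0.036 m and angle between weight50's own z axis and vertical below 0.1 rad) or (height (world z) of weight50 below 0.02 m and angle between weight50's own z axis and vertical below 0.1 rad)) and linear speed of each of weight200, weight100, weight50, jar below 0.01 m/s and horizontal distance between jar and jar_pan_centre below 0.025 m and angle between jar's own z axis and vertical below 0.1 rad and z of jar in the frame of jar_pan_centre between -0.004 and 0.004 m); the robot touches nothing.
It fails at once if a weight is pressed, dropped or jammed on the balance with more than 20 N (contact force between any of weight200, weight100, weight50 and balance above 20 N).
It fails at once if the robot itself bears on the balance with more than 10 N (contact force between any of the fingers, the arm and balance above 10 N).
It fails at once if the jar is touched by the robot, tipped or shifted off its place (contact force between any of the fingers, the arm and jar above 0.5 N or angle between jar's own z axis and vertical above 0.25 rad or horizontal distance between jar and jar_pan_centre above 0.03 m).
It fails at once if a bystander is displaced by more than 30 mm (distance of any of pill_bottle, carton, cup from where it was at the start of the episode above 0.03 m).
It also fails if it takes over 70 s, if anything falls off the work surface, if the arm or the gripper's body presses on something with over 40 N, if the wrist force passes 120 N, or if a joint passes its speed limit or range.

ROBOT

A 7-joint arm with a two-finger parallel gripper is mounted at the origin on the work surface. World frame = base frame: x ahead of the robot, y to its left, z up, the work surface at z = 0. Lengths are in m, angles in rad, forces in N, time in s.
With the tool pointing down it reaches from about 0.35 to 0.9 m from the base axis. Payload 8.1 kg.
Tool frame: the origin (TCP) lies at the very end of the fingers, on their centre line; the grasp point (between the pads) lies manip.pinch_z behind it (manip.pinch_z is the distance from the TCP to the grasp point, in m); z points along the fingers, y is the direction in which the jaws open and shut (so a half turn about z gives the same grasp; the last joint's range is limited). The gripper opens to 92 mm and grips with 3 to 60 N. Pads are 19 mm wide; open, the fingers measure 130 mm over their backs; the gripper's body (75 mm by 190 mm) begins 47 mm behind the grasp point.
Start: joints at [-1.294, 0.434, 0.025, 1.573, -0.012, 1.134, -0.075], TCP at [0.232, 0.58, 0.227] pointing down, gripper open.
Joint ranges: [-2.62, 2.62], [-0.44, 2.09], [-1.27, 1.32], [0.08, 2.57], [-1.32, 4.46], [0.12, 2], [-2.74, 2.74]. Speed limits (rad/s): [2.22, 2.22, 3.01, 3.01, 3.14, 3.14, 3.14].

INTERFACE

Orientations are given as a unit quaternion [w, x, y, z].
In Python, from bench import state, cams, manip gives the robot as it stands. The module is installed in compiled form; this text tells all that it offers.
- The arm moves only by the shell command python3 -m handwheel 'ROWS'. ROWS is JSON, a list of rows, each a list of 3 entries, a list of its own where there are three numbers: the closure in counts, from 0 (fully open) to 255 (shut), then the shift along the tool's x, y, z in cm, then the turn, a rotation vector about the tool's x, y, z in rad. A call has 1 to 20 rows; each row is the pose to reach, as a shift and turn from the pose commanded when the call began, along the tool's axes at that moment; what a row does not reach only later rows make up. A row lasts 1/10 s, in which the tool goes at most 50 mm and 8.59 degrees, less where a joint would pass 70% of its speed; a pose out of reach is approached as far as the arm can. A call with a gripper value outside its range is refused whole. The fingers move at their own pace and stop on an object; the grip force is fixed at half the most. Time passes only in rows, so rows that repeat a pose let the fingers close. It gives the time, the measured TCP pose, the force and the opening at its end, in the units of the state.
- state(): the state, without advancing time (a new reading comes with each control period).
- cams.capture(name): name is "scene" or "top" or "wrist"; returns the picture (480x640x3 uint8, red, green, blue); there is no depth.
- cams.camera_info(name): a dict with "intrinsics" (3x3 intrinsics, pixels), "rvec" (rotation vector, rad) and "tvec" (3), from world to camera coordinates, as OpenCV has them. Camera axes: x right, y down, z forward; pixel columns grow to the right and rows downward; lengths in m; the calibration is good to about 2 mm. A picture is of the moment at which its call begins: read the wrist's pose just before it. camera_info takes no time and is no camera call; for the wrist camera it gives the pose at the moment of the call.
- manip.job_done(): hands the job in, once; it reports no verdict.
The state is a dict: "time_s": time; "joint_positions": joint angles; "dq": joint speeds; "effort": joint torques, N m; "ee_pos": TCP position; "ee_rot": TCP orientation; "ft_force": force on the tool from outside, world axes, zero at the start; "moment": the same for the moment, N m; "finger_gap": opening from 0.0 (shut) to 1.0 (fully open).
Only numpy, scipy, OpenCV 4.12 (cv2) and the standard library are available. Lean on these libraries where they do the work, as an engineer would, in place of code of your own. Each camera call takes 0.05 s, during which the arm holds its last target. There are 200 camera calls.

## Working session

There is one attempt and no reset: what is moved stays moved. The work goes in short steps, Python scripts to look and compute and a shell command to move; the robot and the scene stay as the last step left them, time stands still between calls to the robot, and variables do not carry over. Pictures are saved under pics/ and viewed, about 8 in all and at most 12, crops included, and the job is handed in when it is done.

```bash
mkdir -p pics; cat > h.py <<'E'
import numpy as np, cv2
from bench import state, cams, manip
def cam(n):
    i=cams.camera_info(n); K=np.array(i["intrinsics"],float).reshape(3,3); R=cv2.Rodrigues(np.array(i["rvec"],float))[0]; t=np.array(i["tvec"],float).reshape(3)
    return K,R,t
def ray(n,u,v,z,c=None):
    K,R,t=c or cam(n); d=R.T@np.linalg.solve(K,[u,v,1]); o=-R.T@t
    return o+d*(z-o[2])/d[2]
def proj(n,p):
    K,R,t=cam(n); q=K@(R@np.array(p,float)+t); return q[:2]/q[2]
def snap(n,f):
    im=cams.capture(n)[:,:,::-1].copy(); cv2.imwrite(f'pics/{f}.png',im); return im
def Rt():
    from scipy.spatial.transform import Rotation as S
    w,x,y,z=state()["ee_rot"]; return S.from_quat([x,y,z,w]).as_matrix()
E
python3 - <<'E'
from h import *
s=state(); print(s["time_s"],s["ee_pos"],s["ee_rot"],s["ft_force"],s["finger_gap"],manip.pinch_z); print(np.round(Rt(),3))
for n in("top","scene","wrist"): 
    snap(n,n+'0'); K,R,t=cam(n); print(n,K[0,0],-R.T@t,R[2])
E
```

```text
0.0 [0.23159617 0.57996453 0.22595052] [-8.83743908e-05  1.88833153e-01  9.82008876e-01 -7.74100466e-04] [0.02203873 1.22786    0.24200946] 1.0001708398112312 0.0188
[[-0.929  0.371 -0.   ]
 [ 0.371  0.929 -0.001]
 [-0.    -0.002 -1.   ]]
top 467.9877918668482 [ 0.43602858 -0.04957196  0.87254268] [ 0.21907726  0.00870382 -0.97566869]
scene 438.4973919215822 [1.00669444 0.14141021 0.70384154] [-0.55994223 -0.27767047 -0.78061758]
wrist 430.12497472270127 [0.17004524 0.60534349 0.38393221] [ 0.22918818 -0.09160576 -0.969062  ]
```

View pics/top0.png

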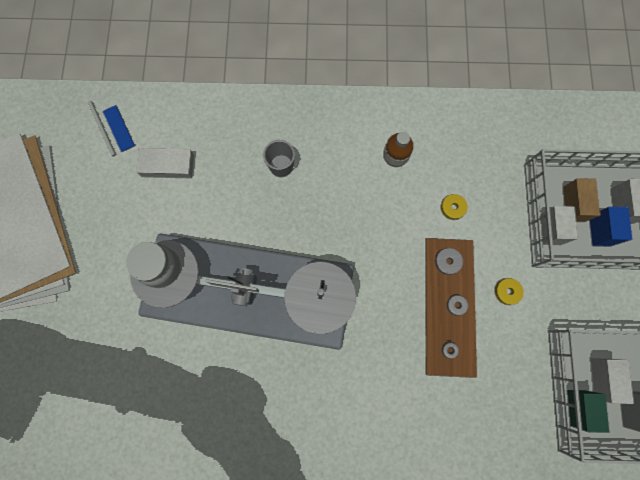

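View pics/scene0.png

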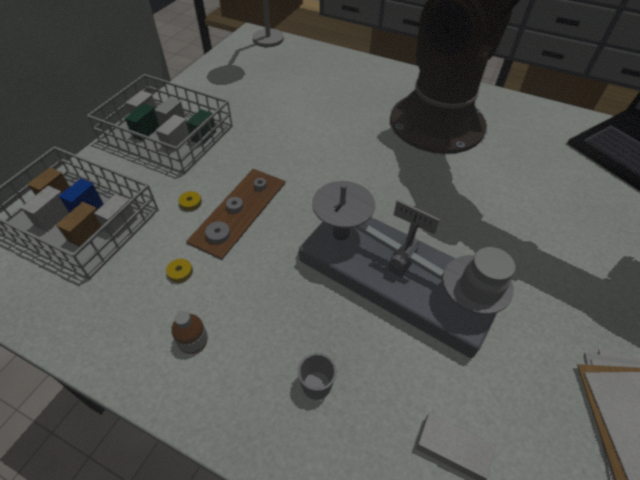

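Top view: the weights lie at about (449,261) 200 g, (457,305) 100 g and (451,350) 50 g. The weight pan is at (320,297), with the post and slot near (322,289). The jar is at (148,262).

```bash
python3 - <<'E'
from h import *
im=cv2.imread('pics/top0.png'); hsv=cv2.cvtColor(im,cv2.COLOR_BGR2HSV)
# weights on board: grey within board
b=cv2.inRange(hsv,(3,70,40),(20,255,200)); b[:, :420]=0;b[:,482:]=0;b[:235]=0;b[380:]=0
cs,_=cv2.findContours(b,cv2.RETR_EXTERNAL,2); c=max(cs,key=cv2.contourArea); rect=cv2.minAreaRect(c); print('board',rect)
for p in cv2.boxPoints(rect): print(ray('top',*p,.008).round(4))
m=np.zeros_like(b); cv2.drawContours(m,[c],-1,255,-1); m=cv2.erode(m,np.ones((3,3)))
g=m&cv2.inRange(hsv,(0,0,110),(180,60,255))
cs,_=cv2.findContours(g,cv2.RETR_EXTERNAL,2)
for c in cs:
    if cv2.contourArea(c)>40: (u,v),r=cv2.minEnclosingCircle(c); print('w',u,v,r,ray('top',u,v,.024).round(4), 'D',np.linalg.norm(ray('top',u+r,v,.024)-ray('top',u-r,v,.024)))
print(im[300,300],im[345,320],im[280,300],im[330,345])
a=cv2.resize(im[235:355,260:380],None,fx=5,fy=5,interpolation=cv2.INTER_CUBIC)
s=cv2.imread('pics/scene0.png'); bb=cv2.resize(s[170:250,300:390],(675,600),interpolation=cv2.INTER_CUBIC)
cv2.imwrite('pics/c1.png',np.hstack([cv2.resize(a,(400,400)),cv2.resize(bb,(400,400))]))
E
```

```text
board ((451.0, 307.0), (138.0, 50.0), 90.0)
[ 0.626  -0.2501  0.008 ]
[ 0.6281 -0.3443  0.008 ]
[ 0.3779 -0.3314  0.008 ]
[ 0.3758 -0.243   0.008 ]
w 450.72222900390625 350.27777099609375 7.4788713455200195 [ 0.4214 -0.2841  0.024 ] D 0.02626688141784976
w 457.5721130371094 305.1634521484375 9.883952140808105 [ 0.5004 -0.2995  0.024 ] D 0.035435484103861575
w 449.5 260.5 13.209944725036621 [ 0.5812 -0.2882  0.024 ] D 0.04836609239616683
[137 138 136] [93 90 86] [135 137 135] [141 150 144]
```

View pics/c1.png

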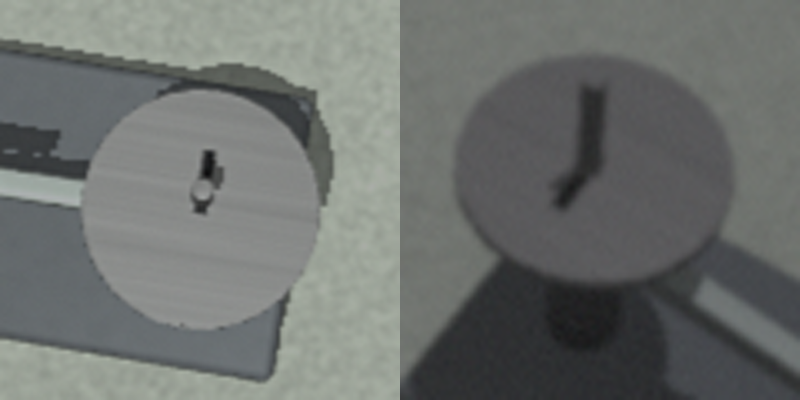

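Crop: the post top is at about (202,190), which is full-frame (320.6,292.0). The pan disc centre is at about (320,298). The slot runs from (203,213) to (209,150) in the crop.

```bash
python3 - <<'E'
from h import *
im=cv2.imread('pics/top0.png').astype(int)
m=((im.max(2)-im.min(2)<=6)&(im.min(2)>105)).astype(np.uint8)*255
r=np.zeros_like(m); r[250:345,275:362]=m[250:345,275:362]; r=cv2.morphologyEx(r,cv2.MORPH_OPEN,np.ones((5,5)))
cs,_=cv2.findContours(r,cv2.RETR_EXTERNAL,2); c=cv2.convexHull(max(cs,key=cv2.contourArea)); e=cv2.fitEllipse(c); print('pan',e)
pc=ray('top',*e[0],.140); print(pc)
f=lambda a,b,z:(ray('top',*b,z)-ray('top',*a,z))
for a,b,z in (((140,313),(342,347),.053),((160,235),(272,251),.053)): 
    d=f(a,b,z); print('axis -y deg',np.degrees(np.arctan2(d[1],d[0])),np.linalg.norm(d))
sl0,sl1=[ray('top',260+x/3.333,235+y/3.333,.140) for x,y in((202,214),(209,150))]
print('slot',sl0,sl1,np.degrees(np.arctan2(*(sl1-sl0)[1::-1])))
pt=ray('top',320.6,292,.185); print('post top',pt)
K,R,t=cam('scene'); 
print('scene post top',ray('scene',343.4,187.5,.185),'base',ray('scene',342.7,205,.14),'slot',ray('scene',300+160*.225,170+207*.2,.14))
for n in((pc[:2]-ray('top',0,0,0)[:2]),): pass
s=state(); print(s["time_s"])
E
```

```text
pan ((319.6767883300781, 297.5271911621094), (71.69157409667969, 71.85511779785156), 172.3389434814453)
[ 0.49836598 -0.05149494  0.14      ]
axis -y deg -97.95978008711506 0.3535743102031045
axis -y deg -96.92433550630514 0.20391161048022768
slot [ 0.49580355 -0.052996    0.14      ] [ 0.52580893 -0.05565406  0.14      ] -5.062396293288114
post top [ 0.50261471 -0.05255385  0.185     ]
scene post top [ 0.5107466  -0.05179384  0.185     ] base [ 0.50817743 -0.05154745  0.14      ] slot [ 0.52738365 -0.05561299  0.14      ]
0.15
```

```bash
python3 -m handwheel '[[89,[0,0,-5],[0,0,0]],[89,[-64.7,-67.7,-5],[0,0,1.32]],[89,[-64.7,-67.7,-5],[0,0,1.32]],[89,[-64.7,-67.7,-5],[0,0,1.32]],[89,[-64.7,-67.7,-5],[0,0,1.32]],[89,[-64.7,-67.7,-5],[0,0,1.32]],[89,[-64.7,-67.7,-5],[0,0,1.32]],[89,[-64.7,-67.7,-5],[0,0,1.32]],[89,[-64.7,-67.7,-5],[0,0,1.32]],[89,[-64.7,-67.7,-5],[0,0,1.32]],[89,[-64.7,-67.7,-5],[0,0,1.32]],[89,[-64.7,-67.7,-5],[0,0,1.32]],[89,[-64.7,-67.7,-5],[0,0,1.32]],[89,[-64.7,-67.7,-5],[0,0,1.32]],[89,[-64.7,-67.7,-5],[0,0,1.32]],[89,[-64.7,-67.7,-5],[0,0,1.32]],[89,[-64.7,-67.7,-5],[0,0,1.32]],[89,[-64.7,-67.7,-5],[0,0,1.32]],[89,[-64.7,-67.7,-5],[0,0,1.32]],[89,[-64.7,-67.7,-5],[0,0,1.32]]]'
python3 - <<'E'
from h import *
s=state(); print(s["time_s"],s["ee_pos"],s["ft_force"],s["finger_gap"],s["joint_positions"]); print(Rt().round(3))
E
```

```text
time_s: 2.15
ee_pos: [0.5817, -0.2914, 0.2762]
ee_rot: [0.0, 0.752, 0.659, -0.001]
ft_force: [0.2, 0.4, 0.0]
finger_gap: 0.651
2.15 [ 0.58173656 -0.29140972  0.27615581] [0.22848225 0.35528522 0.0369018 ] 0.6505289631779018 [-0.06432106  0.50535461  0.71395939  1.47172543 -0.335084    1.28957544
  0.55024307]
[[ 0.13   0.991 -0.001]
 [ 0.991 -0.13  -0.001]
 [-0.001 -0.001 -1.   ]]
```

```bash
python3 - <<'E'
from h import *
print(proj('wrist',[.5812,-.2882,.024]),proj('wrist',[.5004,-.2995,.024]))
im=snap('wrist','w1')
E
```

```text
[315.40402837 197.21670462] [234.53806755 219.34656429]
```

View pics/w1.png

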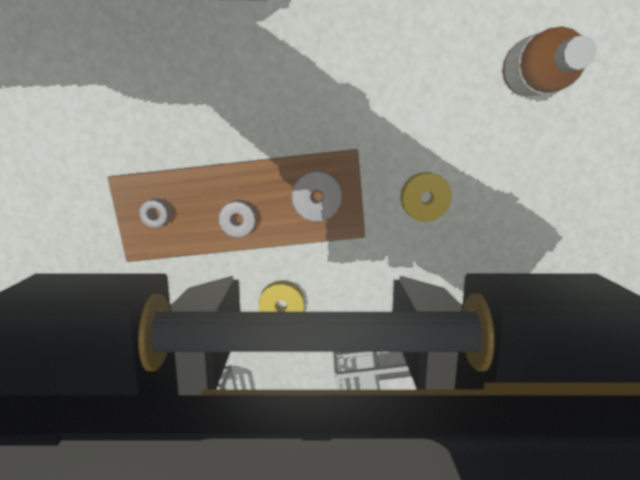

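Wrist view: 200 g at (317,196), 100 g at (238,219), 50 g at (153,213), close to the predicted pixels. The fingertips are at about (238,283) and (395,283).

```bash
python3 - <<'E'
from h import *
R=Rt(); p=np.array(state()["ee_pos"])
for u,v in((317,196.5),(237.8,219),(153,213.3)):
    q=ray('wrist',u,v,.024); print(q, 'tool shift cm',(R.T@(np.r_[q[:2],.013]-p)*100).round(2))
print('tcp',proj('wrist',p), 'bore top when held',proj('wrist',p+[0,0,.011]))
E
```

```text
[ 0.58271382 -0.29393062  0.024     ] tool shift cm [ 0.41  0.08 26.29]
[ 0.50349811 -0.30545818  0.024     ] tool shift cm [-1.8  -7.62 26.3 ]
[ 0.42310065 -0.28890582  0.024     ] tool shift cm [ -1.24 -15.81  26.3 ]
tcp [316.65860161 303.71175707] bore top when held [316.7010404  315.56884259]
```

```bash
python3 - <<'E'
from h import *
im0=cams.capture('wrist')
R=Rt(); p=np.array(state()["ee_pos"]); c=cam('wrist'); im=cams.capture('wrist')[:,:,::-1].copy(); print(state()["time_s"],p,state()["ee_pos"],state()["dq"])
hsv=cv2.cvtColor(im,cv2.COLOR_BGR2HSV); b=cv2.inRange(hsv,(0,75,40),(18,255,255)); b[270:]=0;b[:130]=0;b[:,400:]=0
cs,_=cv2.findContours(b,cv2.RETR_EXTERNAL,2); k=max(cs,key=cv2.contourArea)
m=np.zeros_like(b); cv2.drawContours(m,[k],-1,255,-1); g=m&~b; g=cv2.morphologyEx(g,cv2.MORPH_OPEN,np.ones((5,5)))
cs,_=cv2.findContours(g,cv2.RETR_EXTERNAL,2)
for k in cs:
    if cv2.contourArea(k)>200:
        (u,v),r=cv2.minEnclosingCircle(k); q=ray('wrist',u,v,.024,c); print(u,v,r,q,'cm',(R.T@(np.r_[q[:2],.013]-p)*100).round(2))
print('tcp',proj('wrist',p), 'bore',proj('wrist',p+[0,0,.011]))
E
```

```text
2.3 [ 0.58089252 -0.29404689  0.27583364] [ 0.58091743 -0.29111346  0.27581507] [-0.05409453 -0.036089   -0.02676023  0.03730727 -0.00176437  0.00046271
 -0.01851311]
237.703125 215.078125 19.618343353271484 [ 0.50319289 -0.29864213  0.024     ] cm [-1.41 -7.61 26.3 ]
155.13185119628906 209.2806854248047 16.555166244506836 [ 0.42511688 -0.2823169   0.024     ] cm [ -0.84 -15.56  26.3 ]
317.2004699707031 192.1359405517578 26.203022003173828 [ 0.58255841 -0.28683376  0.024     ] cm [ 0.83  0.1  26.28]
tcp [317.60346995 310.584001  ] bore [317.67250722 322.76136018]
```

The arm is still swinging a few millimetres, so I'll descend gradually, let it settle, and measure again.

```bash
cat > meas.py <<'E'
from h import *
import sys
c=cam('wrist'); R=Rt(); s=state(); p=np.array(s["ee_pos"]); im=snap('wrist',sys.argv[1]); print(s["time_s"],p.round(4),np.abs(s["dq"]).max().round(4),s["ft_force"],s["finger_gap"])
hsv=cv2.cvtColor(im,cv2.COLOR_BGR2HSV); b=cv2.inRange(hsv,(0,75,40),(18,255,255)); 
b[300:]=0
cs,_=cv2.findContours(b,cv2.RETR_EXTERNAL,2); k=max(cs,key=cv2.contourArea)
m=np.zeros_like(b); cv2.drawContours(m,[cv2.convexHull(k)],-1,255,-1); g=m&~b; g=cv2.morphologyEx(g,cv2.MORPH_OPEN,np.ones((5,5)))
cs,_=cv2.findContours(g,cv2.RETR_EXTERNAL,2)
for k in cs:
    if cv2.contourArea(k)>200:
        (u,v),r=cv2.minEnclosingCircle(k); q=ray('wrist',u,v,.024,c); print(u,v,r,q,'cm',(R.T@(np.r_[q[:2],.013]-p)*100).round(2))
E
python3 -m handwheel '[[89,[0.3,0.1,3],[0,0,0]],[89,[0.3,0.1,6],[0,0,0]],[89,[0.3,0.1,9],[0,0,0]],[89,[0.3,0.1,11],[0,0,0]],[89,[0.3,0.1,12],[0,0,0]],[89,[0.3,0.1,12],[0,0,0]],[89,[0.3,0.1,12],[0,0,0]],[89,[0.3,0.1,12],[0,0,0]],[89,[0.3,0.1,12],[0,0,0]],[89,[0.3,0.1,12],[0,0,0]]]'
python3 meas.py w2; python3 meas.py w2b
```

```text
time_s: 3.3
ee_pos: [0.5832, -0.2856, 0.1575]
ee_rot: [0.0, 0.751, 0.66, 0.0]
ft_force: [0.4, 0.5, -0.2]
finger_gap: 0.649
3.3 [ 0.5832 -0.2856  0.1575] 0.004 [ 0.36915932  0.51874827 -0.16715612] 0.649319475456813
207.62600708007812 271.8521423339844 38.02577590942383 [ 0.50251159 -0.30723509  0.024     ] cm [-3.19 -7.74 14.44]
118.28640747070312 270.2572937011719 52.85667419433594 [ 0.43970896 -0.29788042  0.024     ] cm [ -3.07 -14.09  14.43]
315.145751953125 229.19955444335938 35.601253509521484 [ 0.58249516 -0.28616028  0.024     ] cm [-0.07 -0.08 14.45]
3.35 [ 0.5832 -0.2854  0.1572] 0.004 [ 0.50145115 -0.1416977  -0.04835945] 0.6515075688300834
207.62600708007812 271.8521423339844 38.02577590942383 [ 0.50242908 -0.30712473  0.024     ] cm [-3.19 -7.74 14.42]
118.21774291992188 270.7150573730469 52.72355270385742 [ 0.43952252 -0.29810787  0.024     ] cm [ -3.1  -14.1   14.41]
315.3948974609375 229.3852996826172 35.68576431274414 [ 0.58252149 -0.28621243  0.024     ] cm [-0.08 -0.07 14.42]
```

```bash
python3 -m handwheel '[[89,[-0.1,-0.1,4],[0,0,0]],[89,[-0.1,-0.1,8],[0,0,0]],[89,[-0.1,-0.1,11],[0,0,0]],[89,[-0.1,-0.1,13],[0,0,0]],[89,[-0.1,-0.1,14],[0,0,0]],[89,[-0.1,-0.1,14.4],[0,0,0]],[89,[-0.1,-0.1,14.4],[0,0,0]],[150,[-0.1,-0.1,14.4],[0,0,0]],[255,[-0.1,-0.1,14.4],[0,0,0]],[255,[-0.1,-0.1,14.4],[0,0,0]],[255,[-0.1,-0.1,14.4],[0,0,0]],[255,[-0.1,-0.1,14.4],[0,0,0]],[255,[-0.1,-0.1,14.4],[0,0,0]]]'
```

```text
time_s: 4.7
ee_pos: [0.5826, -0.2866, 0.0139]
ee_rot: [0.001, 0.751, 0.66, 0.0]
ft_force: [-1.4, 0.2, 6.4]
finger_gap: 0.529
```

Gripped (gap 48.7 mm). I'll lift and move so the wrist camera can see the post.

```bash
python3 -m handwheel '[[255,[0,0,-2],[0,0,0]],[255,[0,0,-5],[0,0,0]],[255,[0,0,-9],[0,0,0]],[255,[0,0,-13],[0,0,0]],[255,[1,-1,-17],[0,0,0]],[255,[3,-2,-20],[0,0,0]],[255,[6,-4,-21],[0,0,0]],[255,[9,-6,-21],[0,0,0]],[255,[12,-8,-21],[0,0,0]],[255,[14,-9.5,-21],[0,0,0]],[255,[15.5,-10.3,-21],[0,0,0]],[255,[16.2,-10.7,-21],[0,0,0]],[255,[16.2,-10.7,-21],[0,0,0]],[255,[16.2,-10.7,-21],[0,0,0]],[255,[16.2,-10.7,-21],[0,0,0]],[255,[16.2,-10.7,-21],[0,0,0]],[255,[16.2,-10.7,-21],[0,0,0]]]'
python3 - <<'E'
from h import *
s=state();p=np.array(s["ee_pos"]);print(p,np.abs(s["dq"]).max(),s["ft_force"])
print(proj('wrist',p),proj('wrist',p+[0,0,.010]),proj('wrist',[.503,-.0525,.185]),proj('wrist',[.51,-.052,.185]))
snap('wrist','w3')
E
```

```text
time_s: 6.4
ee_pos: [0.4967, -0.1125, 0.2227]
ee_rot: [0.0, 0.752, 0.66, -0.0]
ft_force: [-0.5, 0.4, -2.3]
finger_gap: 0.524
[ 0.49665869 -0.11246958  0.22266773] 0.004790692477634312 [-0.5144915   0.42046654 -2.28003693]
[316.71923163 303.78506847] [316.76761447 314.39400863] [313.32064785 143.8746544 ] [328.83170759 140.63885027]
```

View pics/w3.png

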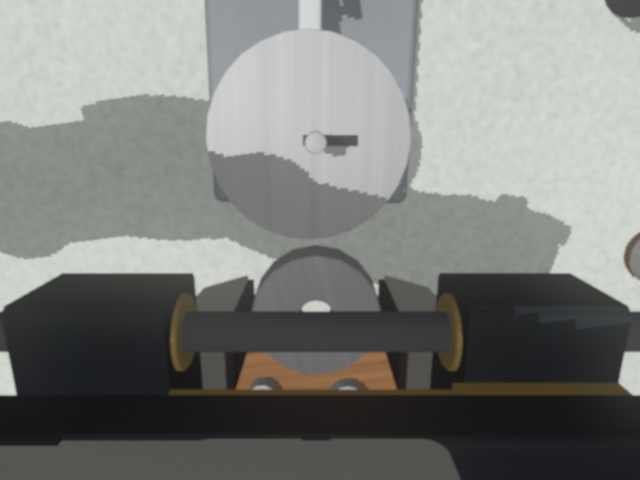

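Wrist view: post top at about (316,142), the slot horizontal, so the yaw is aligned. The held ring's bore peeks out at (316,305) above the cross bar.

```bash
python3 - <<'E'
import cv2,numpy as np
im=cv2.imread('pics/w3.png')
a=cv2.resize(im[120:165,276:356],(800,450),interpolation=cv2.INTER_CUBIC)[:290]
b=cv2.resize(im[240:320,240:400],(600,300),interpolation=cv2.INTER_CUBIC)
o=np.zeros((590,800,3),np.uint8); o[:290]=a; o[290:590,:600]=b
cv2.imwrite('pics/c2.png',o)
g=cv2.cvtColor(im,cv2.COLOR_BGR2GRAY)
print(g[296:314:1,316]); print(g[308,296:338]); print(g[240:262,316])
E
```

```text
[110 110 110 121 156 189 202 204 204 204 204 204 204 202 189 152  96  59]
[109 108 107 104 108 137 175 197 205 205 204 203 202 202 202 202 203 203
 203 204 204 205 206 206 206 205 204 204 204 203 204 204 200 187 158 124
 110 109 110 111 110 110]
[141 141 140 137 127 104  86  81  80  80  80  81  81  83  86  94 108 117
 119 119 119 119]
```

View pics/c2.png

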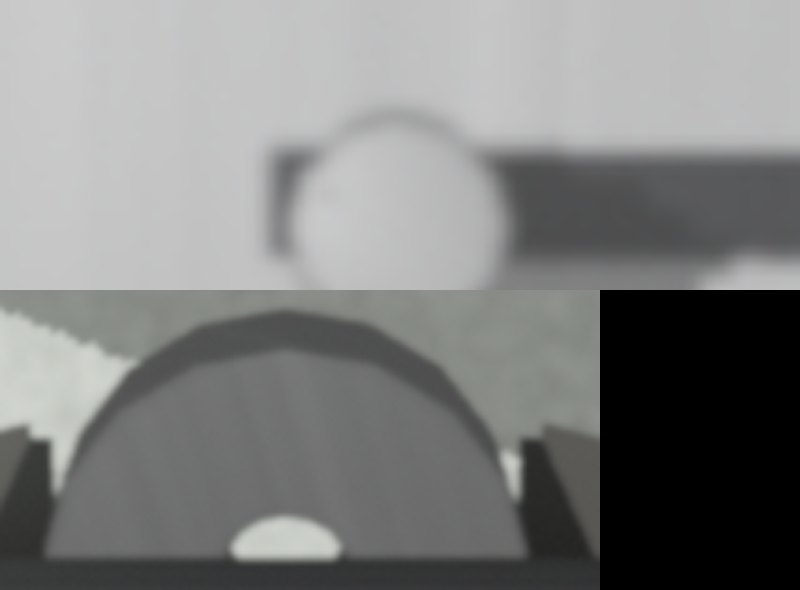

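```bash
python3 - <<'E'
from h import *
R=Rt();p=np.array(state()["ee_pos"]);print(p)
T=lambda q:(R.T@(q-p)*1000).round(2)
z=p[2]+.0101
print('outer',T(ray('wrist',315.8,255.6,z)),'bore near',T(ray('wrist',315.7,300,z)),'L',T(ray('wrist',301.1,308,z)),'R',T(ray('wrist',330.2,308,z)))
q=ray('wrist',316.2,142.2,.185); print('post',q,T(q)); print('pan c / slot inner', ray('wrist',276+27.3,120+20,.140), T(ray('wrist',276+27.3,120+20,.140)))
E
```

```text
[ 0.49663731 -0.11229107  0.22266077]
outer [ 22.75  -0.37 -10.11] bore near [  5.73  -0.4  -10.1 ] L [  2.57  -5.79 -10.1 ] R [  2.57   4.96 -10.1 ]
post [ 0.50432064 -0.05178204  0.185     ] [61.   -0.22 37.65]
pan c / slot inner [ 0.49735863 -0.05100343  0.14      ] [60.89 -7.22 82.65]
```

```bash
python3 -m handwheel '[[255,[1,0,0],[0,0,0]],[255,[2.5,0,0],[0,0,0]],[255,[4,0,0],[0,0,0]],[255,[5.2,0,0],[0,0,0]],[255,[5.9,0,0],[0,0,0]],[255,[6.18,0.02,0.5],[0,0,0]],[255,[6.18,0.02,1.2],[0,0,0]],[255,[6.18,0.02,1.8],[0,0,0]],[255,[6.18,0.02,2.2],[0,0,0]],[255,[6.18,0.02,2.5],[0,0,0]],[255,[6.18,0.02,2.5],[0,0,0]],[255,[6.18,0.02,2.5],[0,0,0]],[255,[6.18,0.02,2.5],[0,0,0]]]'
python3 - <<'E'
from h import *
cams.capture('wrist');c=cam('wrist');R=Rt();p=np.array(state()["ee_pos"]);im=snap('wrist','w4');print(p,state()["ft_force"])
print('tool err of tcp to post',(R.T@(np.array([.50432,-.05178,.185])-p)*1000).round(2))
g=cv2.cvtColor(im,cv2.COLOR_BGR2GRAY);print(g[296:314,316]);print(g[306,296:340])
E
```

```text
time_s: 7.75
ee_pos: [0.5049, -0.0506, 0.1979]
ee_rot: [0.0, 0.751, 0.66, 0.0]
ft_force: [0.6, 0.3, -1.8]
finger_gap: 0.525
[ 0.50489534 -0.05058713  0.19794701] [-0.56345322  0.61708231 -1.71454502]
tool err of tcp to post [-1.26 -0.42 12.95]
[110 110 109 108 108 109 110 110 109 109 110 111 111 110 102  83  63  54]
[109 109 108 106 105 103 103 105 109 112 113 113 112 111 110 110 108 109
 109 110 110 111 111 111 112 113 115 115 115 116 114 112 108 106 107 111
 111 112 113 112 110 110 110 109]
```

```bash
python3 -m handwheel '[[255,[-0.04,0,0.2],[0,0,0]],[255,[-0.04,0,0.4],[0,0,0]],[255,[-0.04,0,0.6],[0,0,0]],[255,[-0.04,0,0.8],[0,0,0]],[255,[-0.04,0,1.0],[0,0,0]],[255,[-0.04,0,1.2],[0,0,0]],[255,[-0.04,0,1.2],[0,0,0]]]'
python3 - <<'E'
from h import *
print(state()["ft_force"],state()["ee_pos"])
f=[]
for i in range(3): cams.capture('wrist'); f.append(state()["ft_force"])
print(np.mean(f,0),state()["moment"],state()["ee_pos"])
E
```

```text
time_s: 8.55
ee_pos: [0.5045, -0.0509, 0.1854]
ee_rot: [-0.0, 0.751, 0.66, -0.0]
ft_force: [0.7, -0.1, -0.8]
finger_gap: 0.524
[ 0.74848751 -0.11076433 -0.82286924] [ 0.50449575 -0.05090401  0.18542406]
[-0.10152861  0.15345228 -2.23345585] [-0.1474899  -0.00230155  0.03590001] [ 0.504717   -0.05093921  0.18575032]
```

```bash
python3 -m handwheel '[[255,[0,0,0.3],[0,0,0]],[255,[0,0,0.6],[0,0,0]],[255,[0,0,0.9],[0,0,0]],[255,[0,0,1.2],[0,0,0]],[255,[0,0,1.5],[0,0,0]],[255,[0,0,1.8],[0,0,0]],[255,[0,0,2.0],[0,0,0]],[255,[0,0,2.0],[0,0,0]],[255,[0,0,2.0],[0,0,0]]]'
python3 - <<'E'
from h import *
f=[]
for i in range(4): im=snap('wrist','w5'); f.append(state()["ft_force"])
print(np.mean(f,0),state()["moment"],state()["ee_pos"])
t=snap('top','t5'); s=snap('scene','s5')
cv2.imwrite('pics/c3.png',np.vstack([np.hstack([cv2.resize(s[130:330,270:530],(400,308)),cv2.resize(t[200:360,120:370],(400,256)) if 0 else cv2.resize(t[180:380,120:380],(400,308))]),cv2.resize(im[180:330,120:520],(800,292))[:290]]))
E
```

```text
time_s: 9.6
ee_pos: [0.5047, -0.0509, 0.1658]
ee_rot: [0.0, 0.751, 0.66, 0.0]
ft_force: [-0.5, -1.1, -2.3]
finger_gap: 0.524
[ 0.37859469  0.12812444 -2.30070169] [-0.07773093  0.0283702   0.01075128] [ 0.50476696 -0.05089522  0.16583491]
```

View pics/c3.png

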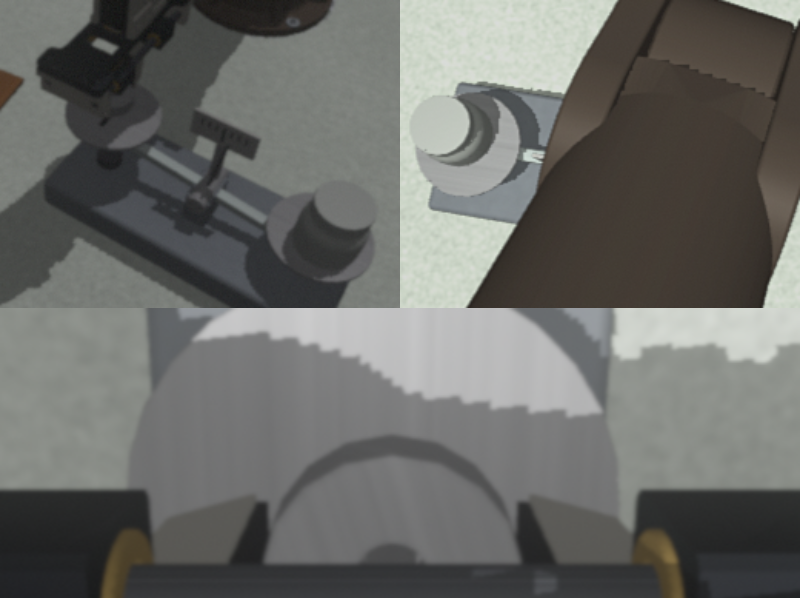

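Scene and wrist views: the beam is unchanged, the pan is still up, the post shows inside the bore at about (390,550) in the crop, and there is no added force. The ring is threaded, so I'll lower and release it.

```bash
python3 -m handwheel '[[255,[0,0,0.4],[0,0,0]],[255,[0,0,0.8],[0,0,0]],[255,[0,0,1.2],[0,0,0]],[255,[0,0,1.5],[0,0,0]],[255,[0,0,1.7],[0,0,0]],[255,[0,0,1.85],[0,0,0]],[255,[0,0,1.95],[0,0,0]],[255,[0,0,2.0],[0,0,0]],[255,[0,0,2.0],[0,0,0]],[255,[0,0,2.0],[0,0,0]]]'
python3 - <<'E'
from h import *
f=[]
for i in range(3): cams.capture('wrist'); f.append(state()["ft_force"])
print(np.mean(f,0),state()["ee_pos"])
E
python3 -m handwheel '[[115,[0,0,0],[0,0,0]],[100,[0,0,0],[0,0,0]],[80,[0,0,0],[0,0,0]],[60,[0,0,0],[0,0,0]],[60,[0,0,0],[0,0,0]],[60,[0,0,-1],[0,0,0]],[60,[0,0,-3],[0,0,0]],[60,[0,0,-6],[0,0,0]],[60,[0,0,-10],[0,0,0]],[60,[-3,0,-12],[0,0,0]],[60,[-7,0,-12],[0,0,0]],[60,[-11,0,-12],[0,0,0]],[60,[-15,0,-12],[0,0,0]],[60,[-18,0,-12],[0,0,0]],[60,[-20,0,-12],[0,0,0]],[60,[-20,0,-12],[0,0,0]]]'
python3 - <<'E'
from h import *
t=snap('top','t6'); s=snap('scene','s6')
cv2.imwrite('pics/c4.png',np.hstack([cv2.resize(s[150:310,290:530],(800,533))]))
E
```

```text
time_s: 10.9
ee_pos: [0.5048, -0.0509, 0.1459]
ee_rot: [0.0, 0.751, 0.66, 0.0]
ft_force: [-0.4, 0.0, -1.3]
finger_gap: 0.527
[-0.69898867 -0.41463219 -0.61648451] [ 0.50473196 -0.05093817  0.14581738]
time_s: 12.65
ee_pos: [0.4777, -0.2528, 0.2667]
ee_rot: [0.001, 0.753, 0.658, -0.0]
ft_force: [0.7, 0.2, -0.5]
finger_gap: 0.763
```

View pics/c4.png

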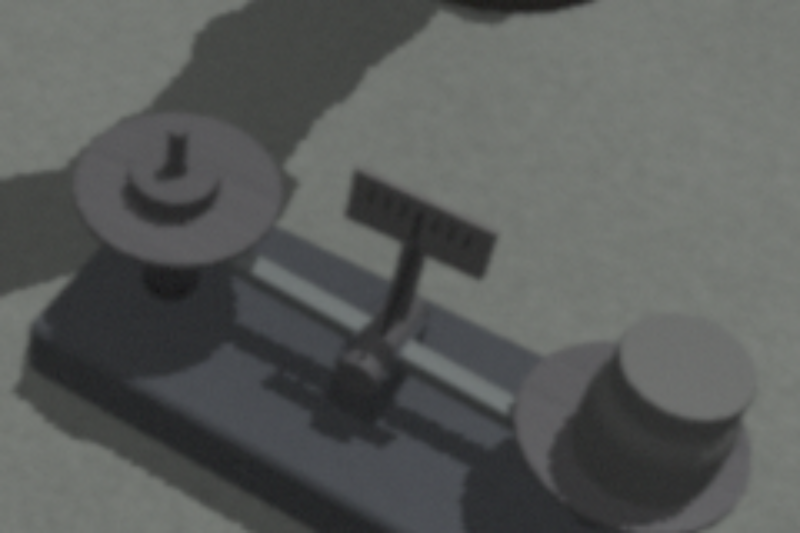

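The 200 g ring is threaded and sits flat. I'll work out the tilt from how far the jar and pan have moved since the start.

```bash
cat > tilt.py <<'E'
from h import *
import sys
def tm(a,b,box):
    x0,y0,x1,y1=box; A=cv2.cvtColor(a,6); B=cv2.cvtColor(b,6); f=4
    T=cv2.resize(A[y0:y1,x0:x1],None,fx=f,fy=f,interpolation=2); S=cv2.resize(B[y0-15:y1+15,x0-15:x1+15],None,fx=f,fy=f,interpolation=2)
    r=cv2.matchTemplate(S,T,cv2.TM_CCOEFF_NORMED); _,m,_,l=cv2.minMaxLoc(r); return (l[0]/f-15,l[1]/f-15,m)
s0,s1=cv2.imread('pics/scene0.png'),cv2.imread(f'pics/{sys.argv[1]}.png')
j=np.array([.532,.206,.18])
print('jar scene px',tm(s0,s1,(470,244,518,280)),'per mm',proj('scene',j+[0,0,.001])-proj('scene',j))
print('weight pan edge px',tm(s0,s1,(308,180,336,225)),tm(s0,s1,(308,205,378,232)),'per mm',proj('scene',[.5,-.05,.139])-proj('scene',[.5,-.05,.14]))
print('static check',tm(s0,s1,(300,260,330,285)))
if len(sys.argv)>2:
    t0,t1=cv2.imread('pics/top0.png'),cv2.imread(f'pics/{sys.argv[2]}.png')
    print('jar top px',tm(t0,t1,(122,236,170,286)),'per mm',proj('top',j+[0,0,.001])-proj('top',j))
    print('static',tm(t0,t1,(135,295,170,325)))
E
python3 -c "
from h import *
snap('scene','s7');print(state()['time_s'],state()['ee_pos'])"; python3 tilt.py s6 t6; python3 tilt.py s7
```

```text
12.8 [ 0.47914756 -0.24846734  0.26598118]
jar scene px (1.25, -3.25, 0.5689009428024292) per mm [ 0.21683708 -0.40184059]
weight pan edge px (10.0, -8.5, 0.6581969261169434) (-1.0, 3.5, 0.6087339520454407) per mm [-0.03359489  0.39080082]
static check (0.0, -0.75, 0.9848963022232056)
jar top px (-1.5, -0.75, 0.9857150912284851) per mm [-0.23710837 -0.09780612]
static (0.0, 0.0, 0.9842709898948669)
jar scene px (1.25, -3.25, 0.5678390264511108) per mm [ 0.21683708 -0.40184059]
weight pan edge px (10.25, -8.5, 0.6561461687088013) (-1.0, 3.5, 0.6084141731262207) per mm [-0.03359489  0.39080082]
static check (0.0, -0.75, 0.984169065952301)
```

```bash
cat > ecc.py <<'E'
from h import *
import sys
def ecc(a,b,box,w0):
    x0,y0,x1,y1=box; A=cv2.cvtColor(a,6)[y0:y1,x0:x1]; B=cv2.cvtColor(b,6)
    W=np.array([[1,0,x0+w0[0]],[0,1,y0+w0[1]]],np.float32)
    cc,W=cv2.findTransformECC(A,B,W,cv2.MOTION_AFFINE,(3,300,1e-6),None,3)
    c=np.array([(x1-x0)/2,(y1-y0)/2,1]); return W@c-[x0+c[0],y0+c[1]],cc
def dz(n,p,d):
    g=proj(n,np.add(p,[0,0,.001]))-proj(n,p); return d@g/(g@g), np.cross(g,d)/np.linalg.norm(g)
s0,t0=cv2.imread('pics/scene0.png'),cv2.imread('pics/top0.png'); s1,t1=[cv2.imread(f'pics/{k}.png') for k in sys.argv[1:3]]
def go(nm,n,a,b,box,p,w0):
    try: d,cc=ecc(a,b,box,w0); print(nm,d.round(2),round(cc,4),'dz mm, cross px',np.round(dz(n,p,d),2))
    except Exception as e: print(nm,'fail',str(e)[:60])
J=[.532,.206,.18]
go('top cap','top',t0,t1,(120,236,176,288),J,(-1.5,-.7))
go('top jar pan','top',t0,t1,(126,270,196,312),[.532,.206,.11],(-1.5,-.7))
go('scene cap','scene',s0,s1,(468,243,520,285),J,(1.2,-3.2))
go('scene jarpan','scene',s0,s1,(440,270,515,312),[.532,.206,.11],(1,-3))
go('scene beam','scene',s0,s1,(405,160,445,260),J,(0,0))
E
python3 ecc.py s7 t6
python3 - <<'E'
import cv2,numpy as np
a,b=[cv2.imread(f'pics/{k}.png')[195:240,390:445] for k in('scene0','s7')]
f=lambda x:cv2.convertScaleAbs(cv2.resize(x,(400,327),interpolation=2),alpha=2)
a2,b2=[cv2.imread(f'pics/{k}.png')[225:325,120:260] for k in('top0','t6')]
g=lambda x:cv2.resize(x,(400,273),interpolation=2)
cv2.imwrite('pics/c5.png',np.vstack([np.hstack([f(a),f(b)]),np.hstack([g(a2),g(b2)])]))
E
```

```text
top cap [-1.48 -0.59] 0.9957 dz mm, cross px [ 6.2  -0.02]
top jar pan [-0.82 -0.55] 0.9941 dz mm, cross px [4.53 0.2 ]
scene cap [-2.45  0.45] 0.7118 dz mm, cross px [-3.41 -1.94]
scene jarpan [ 1.52 -2.67] 0.9857 dz mm, cross px [7.91 0.07]
scene beam [-14.21  -7.57] 0.6015 dz mm, cross px [ -0.18 -16.1 ]ecc.py:9: DeprecationWarning: Arrays of 2-dimensional vectors are deprecated. Use arrays of 3-dimensional vectors instead. (deprecated in NumPy 2.0)
  g=proj(n,np.add(p,[0,0,.001]))-proj(n,p); return d@g/(g@g), np.cross(g,d)/np.linalg.norm(g)
```

View pics/c5.png

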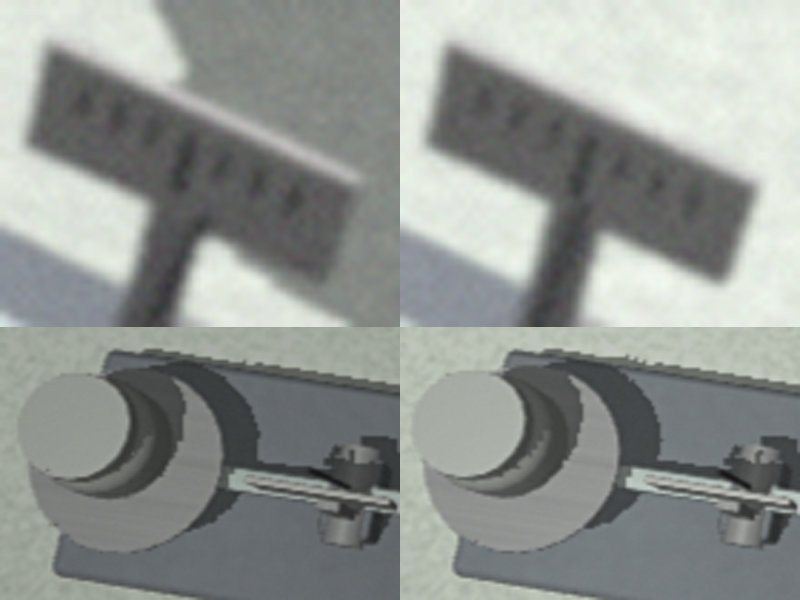

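```bash
python3 - <<'E' 2>/dev/null
from h import *
s0=cv2.imread('pics/scene0.png')
def avg():
    return np.mean([cams.capture('scene')[:,:,::-1].astype(float) for _ in range(4)],0)
a=avg(); cv2.imwrite('pics/s8.png',a.astype(np.uint8))
t=np.mean([cams.capture('top')[:,:,::-1].astype(float) for _ in range(3)],0); cv2.imwrite('pics/t8.png',t.astype(np.uint8))
s1=cv2.imread('pics/s8.png'); A,B=[cv2.GaussianBlur(cv2.cvtColor(x,6),(0,0),.7).astype(np.float32) for x in(s0,s1)]
# post tip
for box in((336,181,351,195),(334,179,353,197)):
    x0,y0,x1,y1=box
    for w in(2,3,4):
        try:
            W=np.array([[1,0,x0],[0,1,y0+w]],np.float32); cc,W=cv2.findTransformECC(A[y0:y1,x0:x1],B,W,0,(3,500,1e-7),None,1); print(box,W[:,2]-[x0,y0],cc)
        except Exception as e: print('fail')
p=[.505,-.051,.185]; print('px/mm down',proj('scene',np.add(p,[0,0,-.001]))-proj('scene',p))
# vertical profiles
for u in (320,328,336,350,358): 
    for nm,I in(('0',A),('1',B)):
        col=I[205:245,u-1:u+2].mean(1); g=np.gradient(col); k=np.argmin(g); w=slice(max(k-2,0),k+3); print(u,nm,round(205+np.sum(np.arange(205,245)[w]-205.0+0)*0+np.sum(np.arange(40)[w]*g[w])/g[w].sum(),2),g[k].round(1),end=' | ')
    print()
# top: jar cap ellipse
for f in('top0','t8'):
    im=cv2.imread(f'pics/{f}.png'); print(f,im[262,148],im[300,165],im[245,175])
print(state()['time_s'])
E
python3 ecc.py s8 t8 2>/dev/null
```

```text
(336, 181, 351, 195) [-0.29776001  3.86453247] 0.9659284679555247
(336, 181, 351, 195) [-0.29943848  3.8611908 ] 0.9659284679555247
(336, 181, 351, 195) [-0.28707886  3.86558533] 0.9659284679555247
(334, 179, 353, 197) [-0.61300659  5.78269958] 0.8309375724220517
(334, 179, 353, 197) [-0.60888672  5.79818726] 0.8309375724220517
(334, 179, 353, 197) [-0.61862183  5.79141235] 0.8309375724220517
px/mm down [-0.03512511  0.42837561]
320 0 223.99 -13.2 | 320 1 220.93 -7.7 | 
328 0 222.68 -13.2 | 328 1 225.69 -13.8 | 
336 0 225.28 -14.8 | 336 1 228.33 -15.7 | 
350 0 225.88 -14.8 | 350 1 228.82 -15.8 | 
358 0 223.9 -11.7 | 358 1 226.75 -12.2 | 
top0 [145 152 148] [127 128 127] [72 74 72]
t8 [167 175 169] [146 147 146] [84 84 84]
13.15
top cap [-1.48 -0.59] 0.9956 dz mm, cross px [ 6.21 -0.02]
top jar pan [-0.82 -0.55] 0.9941 dz mm, cross px [4.53 0.2 ]
scene cap [-2.51  0.32] 0.7139 dz mm, cross px [-3.24 -2.06]
scene jarpan [ 1.53 -2.68] 0.9859 dz mm, cross px [7.93 0.08]
scene beam [-14.24  -7.55] 0.6022 dz mm, cross px [ -0.26 -16.11]
```

The pan edge moved by 2.97 px, about 7.5 mm. The jar pan gives 7.9 mm and the top view 6.2 mm. That puts the jar near 268 g, so I'll add the 50 g weight and check afterwards.

```bash
python3 -m handwheel '[[144,[-1,-1.2,1],[0,0,0]],[144,[-2.4,-3,4],[0,0,0]],[144,[-3.5,-4.5,7],[0,0,0]],[144,[-4,-5.1,10],[0,0,0]],[144,[-4,-5.1,11.2],[0,0,0]],[144,[-4,-5.1,11.6],[0,0,0]],[144,[-4,-5.1,11.6],[0,0,0]],[144,[-4,-5.1,11.6],[0,0,0]],[144,[-4,-5.1,11.6],[0,0,0]],[144,[-4,-5.1,11.6],[0,0,0]]]'
python3 - <<'E'
from h import *
cams.capture('wrist');c=cam('wrist'); R=Rt(); s=state(); p=np.array(s["ee_pos"]); im=snap('wrist','w6'); print(s["time_s"],p.round(4),np.abs(s["dq"]).max().round(4),s["ft_force"])
u0,v0=proj('wrist',[.4227,-.2821,.024]); print(u0,v0)
hsv=cv2.cvtColor(im,cv2.COLOR_BGR2HSV); g=cv2.inRange(hsv,(0,0,60),(180,60,255)); 
x,y=int(u0),int(v0); m=np.zeros_like(g); m[y-45:min(y+45,300),x-45:x+45]=g[y-45:min(y+45,300),x-45:x+45]; m=cv2.morphologyEx(m,cv2.MORPH_OPEN,np.ones((5,5)))
cs,_=cv2.findContours(m,cv2.RETR_EXTERNAL,2)
for k in cs:
    if cv2.contourArea(k)>200:
        (u,v),r=cv2.minEnclosingCircle(k); q=ray('wrist',u,v,.024,c); print(u,v,r,q,'cm',(R.T@(np.r_[q[:2],.0135]-p)*100).round(2))
E
```

```text
time_s: 14.15
ee_pos: [0.4239, -0.2824, 0.1504]
ee_rot: [0.001, 0.751, 0.66, 0.0]
ft_force: [-0.1, 0.8, 0.7]
finger_gap: 0.438
14.2 [ 0.4237 -0.2824  0.1503] 0.0057 [0.39695029 0.27350518 0.43513721]
314.89245397400134 230.37497166868621
314.3788757324219 230.44091796875 20.90477752685547 [ 0.42251909 -0.28216615  0.024     ] cm [ 1.000e-02 -1.300e-01  1.368e+01]
```

```bash
python3 -m handwheel '[[144,[0,-0.1,4],[0,0,0]],[144,[0,-0.1,8],[0,0,0]],[144,[0,-0.1,11],[0,0,0]],[144,[0,-0.1,13],[0,0,0]],[144,[0,-0.1,13.7],[0,0,0]],[144,[0,-0.1,13.7],[0,0,0]],[200,[0,-0.1,13.7],[0,0,0]],[255,[0,-0.1,13.7],[0,0,0]],[255,[0,-0.1,13.7],[0,0,0]],[255,[0,-0.1,13.7],[0,0,0]],[255,[0,-0.1,13.7],[0,0,0]],[255,[0,-0.1,13.7],[0,0,0]]]'
```

```text
time_s: 15.45
ee_pos: [0.423, -0.2826, 0.0137]
ee_rot: [0.001, 0.751, 0.66, 0.001]
ft_force: [-0.8, 0.9, 7.5]
finger_gap: 0.285
```

```bash
python3 -m handwheel '[[255,[0,0,-2],[0,0,0]],[255,[0,0,-5],[0,0,0]],[255,[0,0,-9],[0,0,0]],[255,[0,0,-13],[0,0,0]],[255,[1,0.3,-17],[0,0,0]],[255,[3,1,-20],[0,0,0]],[255,[6,2,-20.9],[0,0,0]],[255,[9,3,-20.9],[0,0,0]],[255,[12,4,-20.9],[0,0,0]],[255,[15,4.7,-20.9],[0,0,0]],[255,[17,5,-20.9],[0,0,0]],[255,[17.8,5.1,-20.9],[0,0,0]],[255,[17.8,5.1,-20.9],[0,0,0]],[255,[17.8,5.1,-20.9],[0,0,0]],[255,[17.8,5.1,-20.9],[0,0,0]],[255,[17.8,5.1,-20.9],[0,0,0]],[255,[17.8,5.1,-20.9],[0,0,0]]]'
python3 - <<'E'
from h import *
cams.capture('wrist');s=state();p=np.array(s["ee_pos"]);print(p,np.abs(s["dq"]).max(),s["ft_force"])
im=snap('wrist','w7'); g=cv2.cvtColor(im,6)
print(g[296:316,316]);print(g[308,290:342]);print(g[255:300,316])
o=np.zeros((600,800,3),np.uint8); o[:300]=cv2.resize(im[120:165,256:376],(800,300),interpolation=2); o[300:]=cv2.resize(im[255:315,236:396],(800,300),interpolation=2)
cv2.imwrite('pics/c6.png',o)
E
```

```text
time_s: 17.15
ee_pos: [0.4955, -0.113, 0.2218]
ee_rot: [0.0, 0.752, 0.66, 0.0]
ft_force: [-0.3, 0.1, -0.9]
finger_gap: 0.285
[ 0.49556994 -0.11287749  0.22178204] 0.0033531272671475094 [-0.90994826 -0.46119519 -0.51521427]
[112 112 112 117 140 176 200 207 208 207 207 207 207 205 192 156  99  63
  57  57]
[113 114 114 114 114 114 114 113 112 109 113 139 177 200 209 210 209 208
 207 206 206 205 206 206 207 207 207 208 209 209 210 210 209 208 207 207
 207 206 198 175 139 112 107 109 110 110 111 110 110 110 110 110]
[140 140 140 140 140 140 140 140 139 139 138 137 137 137 137 135 126 104
  89  85  85  84  84  84  84  83  84  84  87  94 105 114 118 117 117 116
 116 114 114 114 113 112 112 112 117]
```

View pics/c6.png

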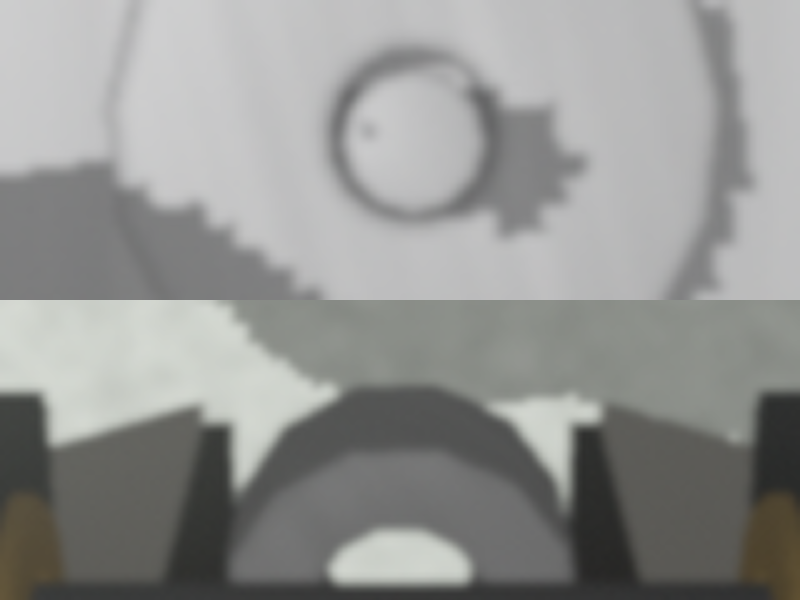

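```bash
python3 - <<'E'
from h import *
R=Rt();p=np.array(state()["ee_pos"])
T=lambda q:(R.T@(q-p)*1000).round(2)
z=p[2]+.0103
print('outer',T(ray('wrist',315.8,284.7,z)),'bore near',T(ray('wrist',315.7,300.6,z)),'L',T(ray('wrist',301.5,308,z)),'R',T(ray('wrist',329.6,308,z)))
for h in(.1775,.179): q=ray('wrist',318.25,141,h); print('post',q,T(q))
E
```

```text
outer [ 11.8   -0.34 -10.3 ] bore near [  5.6   -0.37 -10.3 ] L [  2.68  -5.61 -10.3 ] R [  2.68   4.76 -10.3 ]
post [ 0.50427695 -0.05192159  0.1775    ] [61.39  0.75 44.23]
post [ 0.50427396 -0.05188203  0.179     ] [61.42  0.75 42.73]
```

```bash
python3 -m handwheel '[[255,[1,0,0],[0,0,0]],[255,[2.5,0,0],[0,0,0]],[255,[4,0.05,0],[0,0,0]],[255,[5.2,0.1,0],[0,0,0]],[255,[5.9,0.1,0],[0,0,0]],[255,[6.2,0.1,0.5],[0,0,0]],[255,[6.2,0.1,1.2],[0,0,0]],[255,[6.2,0.1,1.8],[0,0,0]],[255,[6.2,0.1,2.4],[0,0,0]],[255,[6.2,0.1,2.8],[0,0,0]],[255,[6.2,0.1,2.8],[0,0,0]],[255,[6.2,0.1,2.8],[0,0,0]],[255,[6.2,0.1,2.8],[0,0,0]]]'
python3 - <<'E'
from h import *
f=[]
for i in range(3): cams.capture('wrist'); f.append(state()["ft_force"])
R=Rt();p=np.array(state()["ee_pos"]);print(p,np.mean(f,0))
print('to prior good',(R.T@(np.array([.50475,-.05092,p[2]])-p)*1000).round(2),'post',(R.T@(np.array([.50428,-.0519,.1775])-p)*1000).round(2))
E
```

```text
time_s: 18.55
ee_pos: [0.5049, -0.051, 0.194]
ee_rot: [0.0, 0.751, 0.66, 0.0]
ft_force: [0.6, -0.4, -1.1]
finger_gap: 0.282
[ 0.50483656 -0.05089685  0.19394191] [ 0.48162075 -0.41825277 -0.61223264]
to prior good [-0.03 -0.08 -0.  ] post [-1.07 -0.43 16.44]
```

Aligned within 0.1 mm of the first successful spot. I'll lower it over the post.

```bash
python3 -m handwheel '[[255,[0,0,0.4],[0,0,0]],[255,[0,0,0.8],[0,0,0]],[255,[0,0,1.1],[0,0,0]],[255,[0,0,1.4],[0,0,0]],[255,[0,0,1.7],[0,0,0]],[255,[0,0,2.0],[0,0,0]],[255,[0,0,2.3],[0,0,0]],[255,[0,0,2.6],[0,0,0]],[255,[0,0,2.6],[0,0,0]],[255,[0,0,2.6],[0,0,0]],[255,[0,0,2.6],[0,0,0]]]'
python3 - <<'E'
from h import *
f=[]
for i in range(4): im=snap('wrist','w8'); f.append(state()["ft_force"])
print(state()["ee_pos"],np.mean(f,0))
s=snap('scene','s9')
A,B=[cv2.GaussianBlur(cv2.cvtColor(cv2.imread(f'pics/{k}.png'),6),(0,0),.7).astype(np.float32) for k in('s8','s9')]
for u in (328,336,350,358):
    for I in(A,B):
        g=np.gradient(I[205:245,u-1:u+2].mean(1)); k=np.argmin(g); w=slice(k-2,k+3); print(u,round(205+np.sum(np.arange(40)[w]*g[w])/g[w].sum(),2),end=' | ')
E
python3 ecc.py s9 t8 2>/dev/null | grep jarpan
```

```text
time_s: 19.8
ee_pos: [0.5048, -0.0509, 0.1678]
ee_rot: [0.0, 0.751, 0.66, 0.0]
ft_force: [-0.7, -0.6, -0.5]
finger_gap: 0.284
[ 0.50474178 -0.05093805  0.1678301 ] [ 0.10460415 -0.32904155 -0.89195596]
328 225.69 | 328 225.16 | 336 228.33 | 336 228.99 | 350 228.82 | 350 228.79 | 358 226.75 | 358 226.78 | scene jarpan [ 1.53 -2.68] 0.9858 dz mm, cross px [7.93 0.08]
```

The pan hasn't moved although the ring bottom is about 15 mm below the post top, so it is threaded. I'll lower it fully and release.

```bash
python3 -m handwheel '[[255,[0,0,0.3],[0,0,0]],[255,[0,0,0.6],[0,0,0]],[255,[0,0,0.9],[0,0,0]],[255,[0,0,1.1],[0,0,0]],[255,[0,0,1.25],[0,0,0]],[255,[0,0,1.4],[0,0,0]],[255,[0,0,1.55],[0,0,0]],[255,[0,0,1.7],[0,0,0]],[255,[0,0,1.8],[0,0,0]],[255,[0,0,1.8],[0,0,0]],[190,[0,0,1.8],[0,0,0]],[170,[0,0,1.8],[0,0,0]],[150,[0,0,1.8],[0,0,0]],[130,[0,0,1.8],[0,0,0]],[130,[0,0,1.8],[0,0,0]]]'
python3 -m handwheel '[[130,[0,0,-0.5],[0,0,0]],[130,[0,0,-2],[0,0,0]],[130,[0,0,-5],[0,0,0]],[130,[0,0,-9],[0,0,0]],[130,[-3,0,-12],[0,0,0]],[130,[-7,0,-12],[0,0,0]],[130,[-11,0,-12],[0,0,0]],[130,[-15,0,-12],[0,0,0]],[130,[-18,0,-12],[0,0,0]],[130,[-20,0,-12],[0,0,0]],[130,[-20,0,-12],[0,0,0]],[130,[-20,0,-12],[0,0,0]],[130,[-20,0,-12],[0,0,0]],[130,[-20,0,-12],[0,0,0]],[130,[-20,0,-12],[0,0,0]]]'
python3 - <<'E'
from h import *
t=snap('top','t10'); s=snap('scene','s10')
A,B=[cv2.GaussianBlur(cv2.cvtColor(cv2.imread(f'pics/{k}.png'),6),(0,0),.7).astype(np.float32) for k in('scene0','s10')]
for u in (328,336,350,358):
    for I in(A,B):
        g=np.gradient(I[205:245,u-1:u+2].mean(1)); k=np.argmin(g); w=slice(k-2,k+3); print(u,round(205+np.sum(np.arange(40)[w]*g[w])/g[w].sum(),2),end=' | ')
cv2.imwrite('pics/c7.png',np.hstack([cv2.resize(s[160:320,290:530],(450,300)),cv2.resize(t[220:360,120:370],(350,196))[:,:350].copy() if 0 else cv2.resize(t[235:355,260:380],(350,300))]))
E
python3 ecc.py s10 t10 2>/dev/null; python3 tilt.py s10 t10
```

```text
time_s: 21.55
ee_pos: [0.5047, -0.0509, 0.1498]
ee_rot: [0.0, 0.751, 0.66, 0.0]
ft_force: [-0.1, 0.2, 0.1]
finger_gap: 0.483
time_s: 23.05
ee_pos: [0.4793, -0.2483, 0.2697]
ee_rot: [-0.0, 0.751, 0.661, 0.0]
ft_force: [0.1, -0.3, 0.3]
finger_gap: 0.494
328 222.68 | 328 228.17 | 336 225.28 | 336 231.0 | 350 225.88 | 350 231.15 | 358 223.9 | 358 229.07 | top cap [-2.99 -1.3 ] 0.9914 dz mm, cross px [12.72  0.06]
top jar pan [-1.4  -1.09] 0.988 dz mm, cross px [8.01 0.47]
scene cap [-0.92 -2.11] 0.714 dz mm, cross px [ 3.12 -1.81]
scene jarpan [ 2.95 -4.89] 0.9825 dz mm, cross px [14.66  0.28]
scene beam [-14.8   -7.41] 0.6046 dz mm, cross px [ -1.12 -16.55]
jar scene px (2.75, -5.75, 0.5714977979660034) per mm [ 0.21683708 -0.40184059]
weight pan edge px (11.5, -5.5, 0.6624657511711121) (-3.75, 6.0, 0.5503330230712891) per mm [-0.03359489  0.39080082]
static check (0.0, -1.0, 0.9652507305145264)
jar top px (-3.0, -1.25, 0.9755772948265076) per mm [-0.23710837 -0.09780612]
static (-0.25, 0.0, 0.9767042994499207)
```

View pics/c7.png

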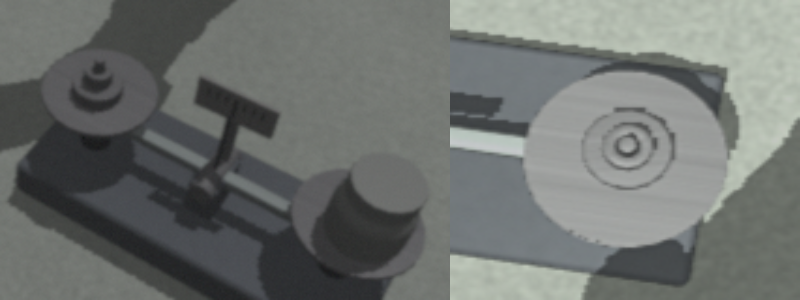

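Both rings are seated: in the crop the concentric rings surround the post at (627,146). The tilt estimate is slightly jar-side, so I'll refine it with a fuller rim profile and exact projection.

```bash
python3 - <<'E'
from h import *
from scipy.optimize import brentq
a=np.mean([cams.capture('scene')[:,:,::-1].astype(float) for _ in range(6)],0); cv2.imwrite('pics/s11.png',a.astype(np.uint8))
t=np.mean([cams.capture('top')[:,:,::-1].astype(float) for _ in range(4)],0); cv2.imwrite('pics/t11.png',t.astype(np.uint8))
I=[cv2.GaussianBlur(cv2.cvtColor(cv2.imread(f'pics/{k}.png'),6),(0,0),.8).astype(np.float32) for k in('scene0','s8','s11')]
def edge(im,u):
    g=np.gradient(im[212:242,u]); k=np.argmin(g); 
    if k<3 or k>26: return np.nan
    q=np.polyfit([-1,0,1],g[k-1:k+2],2); return 212+k-q[1]/(2*q[0])
E=np.array([[edge(im,u) for im in I] for u in range(324,364)]); d=E[:,1:]-E[:,:1]
print(np.round(d[::3].T,1)); m=np.nanmedian(d,0); print('median',m)
c=np.array([.4984,-.0515,0]); K,R,tt=cam('scene'); o=-R.T@tt; w=(o-c); w[2]=0; w/=np.linalg.norm(w)
rim=lambda z:proj('scene',c+.056*w+[0,0,z])
print(rim(.14))
for v in m: h=brentq(lambda h:rim(.14-h)[1]-rim(.14)[1]-v,0,.04); print('drop mm',h*1e3,'tilt',-.12+h/.13)
# top: jar cap circle via ECC already; exact
for f in('t8','t11'):
    A=cv2.cvtColor(cv2.imread('pics/top0.png'),6); B=cv2.cvtColor(cv2.imread(f'pics/{f}.png'),6)
    W=np.array([[1,0,-2],[0,1,-1]],np.float32); mask=np.zeros_like(A); 
    u,v=148,262; x0,y0,x1,y1=120,235,176,290
    W=np.array([[1,0,x0-2],[0,1,y0-1]],np.float32); mk=None
    cc,W=cv2.findTransformECC(A[y0:y1,x0:x1],B,W,cv2.MOTION_AFFINE,(3,500,1e-7),None,3)
    s=W@[u-x0,v-y0,1]; p0=ray('top',u,v,.1794); h=brentq(lambda h:np.linalg.norm(proj('top',p0+[0,0,h])-[u,v])-np.linalg.norm(s-[u,v]),0,.05); print(f,p0,s-[u,v],'rise',h*1e3)
print(state()["time_s"])
E
```

```text
[[2.8 2.8 3.  3.  3.2 3.  3.  3.1 2.9 2.9 2.9 2.8 2.8 2.9]
 [5.2 5.5 5.6 5.4 5.6 5.5 5.5 5.7 5.5 5.3 5.4 5.2 5.2 4.9]]
median [2.9453047  5.45812521]
[342.9904953  225.22375306]
drop mm 7.71711771544111 tilt -0.06063755603506838
drop mm 14.400612589871168 tilt -0.009226057000991023
t8 [0.54199497 0.20710391 0.1794    ] [-1.46941893 -0.57220297] rise 6.0460203513934685
t11 [0.54199497 0.20710391 0.1794    ] [-2.93306285 -1.23849365] rise 12.103480202757382
23.65
```

```bash
cat > tri.py <<'E'
from h import *
import sys
f,p=sys.argv[1],np.array(eval(sys.argv[2])); r=float(sys.argv[3])
for i in range(2): cams.capture('wrist')
K,R,t=cam('wrist'); im=snap('wrist',f); u,v=proj('wrist',p); x,y=int(u)-28,int(v)-28; print('pred',u,v,state()['ee_pos'],np.abs(state()['dq']).max())
g=cv2.resize(cv2.cvtColor(im,6)[y:y+56,x:x+56],None,fx=8,fy=8,interpolation=2); rp=K[0,0]*r/(R@p+t)[2]*8
c=cv2.HoughCircles(cv2.GaussianBlur(g,(0,0),4),cv2.HOUGH_GRADIENT,1,20,param1=60,param2=8,minRadius=int(rp*.85),maxRadius=int(rp*1.12))
print('r px',rp/8); print([] if c is None else [(x+a/8-.44,y+b/8-.44,q/8) for a,b,q in c[0][:4]])
np.savez(f'pics/{f}.npz',K=K,R=R,t=t); cv2.imwrite(f'pics/{f}c.png',g)
E
python3 -m handwheel '[[130,[2,1,0],[0,0,0]],[130,[5,3,0],[0,0,0]],[130,[8,4.5,0],[0,0,0]],[130,[11,6.5,0],[0,0,0]],[130,[13,7.5,0],[0,0,0]],[130,[13.9,7.9,0],[0,0,0]],[130,[13.9,7.9,0],[0,0,0]],[130,[13.9,7.9,0],[0,0,0]],[130,[13.9,7.9,0],[0,0,0]],[130,[13.9,7.9,0],[0,0,0]]]' >/dev/null
python3 tri.py A '[.5043,-.0519,.168]' .005
python3 -m handwheel '[[130,[0,-2,0],[0,0,0]],[130,[0,-5,0],[0,0,0]],[130,[0,-9,0],[0,0,0]],[130,[0,-13,0],[0,0,0]],[130,[0,-15,0],[0,0,0]],[130,[0,-16,0],[0,0,0]],[130,[0,-16,0],[0,0,0]],[130,[0,-16,0],[0,0,0]],[130,[0,-16,0],[0,0,0]],[130,[0,-16,0],[0,0,0]]]' >/dev/null
python3 tri.py B '[.5043,-.0519,.168]' .005
python3 -c "
import cv2,numpy as np
cv2.imwrite('pics/c8.png',np.hstack([cv2.imread('pics/Ac.png')[:,:399],cv2.imread('pics/Bc.png')[:,:399]]))"
```

```text
pred 182.02843726639838 139.8621017423181 [ 0.57489202 -0.12215388  0.26986568] 0.0036212450589173154
r px 8.494270312282238
[]
pred 453.2642974742059 140.47361371838605 [ 0.4167827  -0.10113167  0.26958767] 0.007712328181786941
r px 8.50345278683894
[]
```

View pics/c8.png

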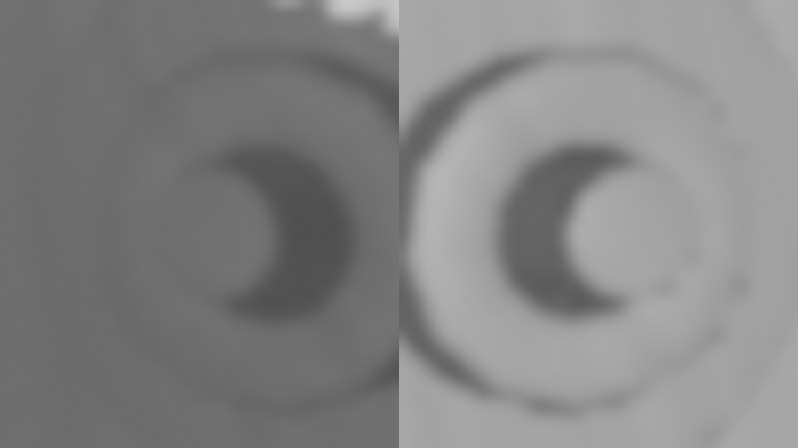

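View: post and bore edges are readable. In the left half the post's right edge is at x=278 and the bore edge at 353. In the right half they are at 565 and 498. They give a post top of about 170 mm, which is close to level. I'll calibrate the same measurement against the 100 g ring, whose top height is known (24 mm).

```bash
cat > ref.py <<'E'
from h import *
import sys
for i in range(2): cams.capture('wrist')
K,R,t=cam('wrist'); im=snap('wrist',sys.argv[1]); p=np.array([.5022,-.2970,.024]); u,v=proj('wrist',p); print('pred',u,v,state()['ee_pos'],np.abs(state()['dq']).max(),state()['time_s'])
np.savez(f'pics/{sys.argv[1]}.npz',K=K,R=R,t=t)
x,y=int(u)-40,int(v)-40; h=cv2.cvtColor(im[y:y+80,x:x+80],cv2.COLOR_BGR2HSV)
b=cv2.inRange(h,(0,75,30),(18,255,255)); g=cv2.morphologyEx(~b,cv2.MORPH_OPEN,np.ones((3,3)))
cs,_=cv2.findContours(g,cv2.RETR_EXTERNAL,2)
for c in cs:
    if cv2.contourArea(c)>200: e=cv2.fitEllipse(cv2.convexHull(c)); print('outer',e[0][0]+x,e[0][1]+y,e[1])
E
python3 -m handwheel '[[130,[-3,0.4,0],[0,0,0]],[130,[-7,1,0],[0,0,0]],[130,[-11.5,1.5,0],[0,0,0]],[130,[-16,2,0],[0,0,0]],[130,[-20,2.5,0],[0,0,0]],[130,[-23,2.8,0],[0,0,0]],[130,[-24.3,3,0],[0,0,0]],[130,[-24.3,3,0],[0,0,0]],[130,[-24.3,3,0],[0,0,0]],[130,[-24.3,3,0],[0,0,0]],[130,[-24.3,3,0],[0,0,0]]]' >/dev/null
python3 ref.py C
python3 -m handwheel '[[130,[0,2,0],[0,0,0]],[130,[0,5,0],[0,0,0]],[130,[0,9,0],[0,0,0]],[130,[0,13,0],[0,0,0]],[130,[0,15,0],[0,0,0]],[130,[0,16,0],[0,0,0]],[130,[0,16,0],[0,0,0]],[130,[0,16,0],[0,0,0]],[130,[0,16,0],[0,0,0]],[130,[0,16,0],[0,0,0]]]' >/dev/null
python3 ref.py D
python3 - <<'E'
from h import *
def tri(a,b,ua,ub):
    P=[]
    for n in(a,b): d=np.load(f'pics/{n}.npz'); P.append(d['K']@np.c_[d['R'],d['t']])
    X=cv2.triangulatePoints(*P,np.array(ua,float),np.array(ub,float)).ravel(); return X[:3]/X[3]
print('post',tri('A','B',(179.8,140),(453.8,141))); print('50 bore',tri('A','B',(187.6,139.8),(447.1,140.8)))
E
```

```text
pred 403.7187476380338 138.17349023759704 [ 0.41529713 -0.34512212  0.26981636] 0.005170869546943764 27.2
outer 402.5182342529297 141.28479766845703 (39.77112579345703, 41.7681770324707)
pred 229.1996909480237 137.11485215509336 [ 0.57330717 -0.36640786  0.27006935] 0.006797881503281401 28.35
outer 230.58103561401367 140.0357208251953 (40.04281234741211, 42.27304458618164)
post [ 0.50381096 -0.05207742  0.17098146]
50 bore [ 0.50414552 -0.0523655   0.15660336]
```

```bash
python3 - <<'E' 2>/dev/null
from h import *
snap('scene','s12'); snap('top','t12'); s=state(); print(s["time_s"],s["ee_pos"],s["ft_force"])
a,b=[cv2.imread(f'pics/{k}.png').astype(int) for k in('s11','s12')]; d=np.abs(a-b)[170:310,300:520].max(2); print('balance change',d.mean(),(d>40).sum())
print(manip.job_done())
E
```

```text
28.45 [ 0.5734853  -0.36639157  0.26989353] [ 0.10990063 -0.64272177 -0.34276445]
balance change 3.968831168831169 294
the job is handed in; nothing more can be done
None
```

I slipped the 200 g ring and then the 50 g ring over the post, both fully down. The 100 g ring stayed on the board. I then backed the gripper away and handed the job in at 28.5 s.

- **Threading:** The top view showed both rings lying concentric around the post. No force above the noise showed while the rings slid down the post.
- **Beam level:** My estimates disagree, but all lie within the 0.03 rad limit, so the 100 g ring was not needed.

| Check | Estimated beam tilt (rad) |
|---|---|
| Scene camera, pan rim | about -0.009 (about -0.018 after rescaling to the known 50 g step) |
| Top camera, jar lid | about -0.027, close to the limit |
| Wrist camera, measured from two positions | about 0, good to only 1–2 mm of pan height (about 0.01 rad) |

- **At rest:** The last automatic comparison with an earlier picture of the balance area was inconclusive. 294 pixels had changed, possibly from the arm's shadow, and I had no picture views left to check it by eye. The robot was clear of everything when I handed in.
- **Jar and bystanders:** I never moved the arm into contact with them, but I did not measure their positions again at the end.

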